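# Set up the polishing vise and its extraction gate

## Task

Get this bench ready for polishing: lift the dust cover off the vise and lay it flat, right way up, on the grey felt mat, then stand every square brass bearing block that is on the bench upright on the vise bed, side by side in one row between the jaws, and crank the vise until it holds them all tight. Last of all, because an open gate robs the other benches of suction, pull the extraction gate's stiff blade out by its knob to half open, where the long scribed line comes level with the frame's edge (35 mm), and leave the finials, the drum and the compound tin where they stand.

Things in the scene. Friction and masses are not known exactly. Their poses are not given: they have to be found in the camera images.
- vise: machine vise bolted on a squat iron block; fixed but for its jaw and screw. Origin on the bench under the place of the work; x points from the crank (negative x) to the fixed jaw, y along the jaws, z up. Screw axis along x, 60 mm above the bench. End plate between crank and jaws: front at x = -108 mm, 75 mm high
- vise_bed (a point): on the flat bed under the middle of the clamped work (x = y = 0 of the vise), 70 mm above the bench. The fixed jaw's face is at x = +17 mm; both jaws are 150 mm long (y -75 to +75 mm) and their tops are 86 mm above the bench, 16 mm above the bed. Fixed steel end stops of the same height close the two ends of the row, inner faces at y = -75.5 and +75.5 mm
- vise_jaw: the vise's sliding jaw, a bar 28 mm thick that closes towards +x of the vise. Its origin has the vise's axes and lies at the vise's origin when the jaws are 46 mm apart: the opening is 46 mm minus its offset along the vise's x. Starts 44 to 48 mm open. Moved only by the screw
- vise_screw (a joint): crank angle, rad: 0 with the handle straight up and the jaws 46 mm apart; grows when cranked clockwise seen from the robot (handle goes from up towards vise -y), closing the jaws 6 mm per turn without play. Starts at -1.5 to 1.5. Takes about 0.2 N m (6 N at the handle) until the jaw meets the work, then much more; stays where it is left. Range -2.2 to 20
- crank_grip (a point): middle of the crank's handle: a wooden sleeve 16 mm in diameter and 44 mm long that lies along the vise's x and spins freely on its pin. It travels on a vertical circle of radius 34 mm about the screw's axis, at x = -160 mm of the vise, and does not move along x. The crank arm behind it is at x = -136 to -128 mm
- cover: sheet-metal dust cover, an upside-down shallow tray 119 mm (its x) by 174 mm (its y) and 16 mm high, skirt 13 mm deep, 0.3 kg, with a bar handle on top; hung loose over the jaws at the start, about parallel to the vise. Origin at the centre of its lower rim, z up
- cover_handle (a point): middle of the cover's bar handle: a 10 mm round bar along the cover's y, 72 mm long, 44 mm above the lower rim and 28 mm above the top sheet
- mat: grey felt mat 200 mm (x) by 240 mm (y), 4 mm thick, fixed; origin at the centre of its underside
- gate: extraction gate: fixed duct stub with a flat cast frame at 78 to 94 mm height and a scoop hood above. Origin on the bench on the duct's axis; the blade pulls out towards its -x; front edge of the frame at x = -85 mm
- gate_blade (a joint): how far the blade is pulled out, m: 0 shut, 0.070 fully open, half open at 0.035; starts at 0 to 0.008. Stiff: sliding friction about 9 N either way, stays where it is left. The long dark line across the blade is level with the frame's edge at 0.035
- gate_knob (a point): middle of the blade's upright round brass knob, 20 mm in diameter and 36 mm tall; this point is 24 mm above the blade's upper face and 112.5 mm above the bench. The knob is 45 mm in front of the frame's edge when shut and moves with the blade
- block1: brass bearing block: 34 mm square body, 34 mm tall, with a low round collar (3 mm) and a dark bore on top, 0.33 kg; origin at the centre of its underside, z up along the bore. Three or four of the four are present; they start standing on the bench to the robot's left, mixed with the finials
- block2: brass bearing block: 34 mm square body, 34 mm tall, with a low round collar (3 mm) and a dark bore on top, 0.33 kg; origin at the centre of its underside, z up along the bore. Three or four of the four are present; they start standing on the bench to the robot's left, mixed with the finials
- block3: brass bearing block: 34 mm square body, 34 mm tall, with a low round collar (3 mm) and a dark bore on top, 0.33 kg; origin at the centre of its underside, z up along the bore. Three or four of the four are present; they start standing on the bench to the robot's left, mixed with the finials
- block4: brass bearing block: 34 mm square body, 34 mm tall, with a low round collar (3 mm) and a dark bore on top, 0.33 kg; origin at the centre of its underside, z up along the bore. Three or four of the four are present; they start standing on the bench to the robot's left, mixed with the finials
- finial1: bystander: round turned brass finial, 36 mm foot, 54 mm tall, pointed; stands among the blocks. Origin at the centre of its foot
- finial2: bystander: the same as finial1
- tin: bystander: steel tin of polishing compound, 68 mm in diameter, 45 mm tall; origin under its centre
- drum: bystander: silver-plated prayer wheel drum, 66 mm in diameter, 80 mm tall, standing behind the vise; origin under its centre

How it is judged (in metres and radians):
On the way, in this order (a step that is already met when the one before it is completed fails the run):
1. the dust cover is off the vise (horizontal distance between cover and vise above 0.12 m), for 0.2 s.
2. every bearing block stands upright on the bed and is held tight by the jaw (x of block1 in the frame of vise between -0.008 and 0.006 m and y of block1 in the frame of vise between -0.066 and 0.066 m and z of block1 in the frame of vise between 0.066 and 0.075 m and angle between each of block1, block2, block3, block4's own z axis and vertical below 0.1 rad and contact force between vise_jaw and block1 above 4 N and x of block2 in the frame of vise between -0.008 and 0.006 m and y of block2 in the frame of vise between -0.066 and 0.066 m and z of block2 in the frame of vise between 0.066 and 0.075 m and contact force between vise_jaw and block2 above 4 N and x of block3 in the frame of vise between -0.008 and 0.006 m and y of block3 in the frame of vise between -0.066 and 0.066 m and z of block3 in the frame of vise between 0.066 and 0.075 m and contact force between vise_jaw and block3 above 4 N and x of block4 in the frame of vise between -0.008 and 0.006 m and y of block4 in the frame of vise between -0.066 and 0.066 m and z of block4 in the frame of vise between 0.066 and 0.075 m and contact force between vise_jaw and block4 above 4 N), for 0.3 s.
3. the gate's blade is pulled out to half open (value of joint gate_blade between 0.03 and 0.04 m), for 0.3 s.
At the end, for the whole second after the job is handed in: every block present stands upright (0.1 rad) on the vise bed in the jaws, pressed by the sliding jaw with over 4 N, centre at least 9 mm inside the jaws' ends; blade 30 to 40 mm out; cover flat and upright on the mat, centres within 60 mm along each side; all at rest (all of step 2 and all of step 3 and x of cover in the frame of mat between -0.06 and 0.06 m and y of cover in the frame of mat between -0.06 and 0.06 m and z of cover in the frame of mat between 0 and 0.01 m and angle between cover's own z axis and vertical below 0.08 rad and linear speed of each of block1, block2, block3, block4, cover below 0.02 m/s and velocity of joint gate_blade below 0.005 m/s); the robot touches nothing.
It fails at once if the finial1 is moved more than 40 mm from its place (distance of finial1 from where it was at the start of the episode above 0.04 m).
It fails at once if the finial2 is moved more than 40 mm from its place (distance of finial2 from where it was at the start of the episode above 0.04 m).
It fails at once if the drum is moved more than 40 mm from its place (distance of drum from where it was at the start of the episode above 0.04 m).
It fails at once if the tin is moved more than 40 mm from its place (distance of tin from where it was at the start of the episode above 0.04 m).
Of block1, block2, block3, block4 only 3 to 4 are there at a start; the rules pass over those that are not, and their reading is None.
At some moment in a run one of block1, block2, block3, block4 may be knocked a few centimetres aside while the robot is not near it.
It also fails if it takes over 200 s, if anything falls off the work surface, if the arm or the gripper's body presses on something with over 40 N, if the wrist force passes 120 N, or if a joint passes its speed limit or range.

## Robot

A 6-joint arm with a two-finger parallel gripper is mounted at the origin on the work surface. World frame = base frame: x ahead of the robot, y to its left, z up, the work surface at z = 0. Lengths are in mm, angles in degrees, forces in N, time in s.
With the tool pointing down it reaches from about 350 to 925 mm from the base axis. Payload 6.4 kg.
Tool frame: the origin (TCP) lies midway between the tips of the shut fingers; the grasp point (between the pads) lies 19 mm behind it; z points along the fingers, y is the line along which they close (so a half turn about z gives the same grasp; the last joint's range is limited). The gripper opens to 85 mm and grips with 20 to 120 N. Pads are 22 mm wide; open, the fingers measure 114 mm over their backs; the gripper's body (76 mm by 85 mm) begins 54 mm behind the grasp point. The pads swing forward as they close: fully open they stand 13 mm farther back than shut.
Start: joints at [-84.517, 14.043, 89.255, -0, 76.702, -9.975], TCP at [173.255, -626.496, 231.29] pointing down, gripper open.
Joint ranges: [-179.41, 179.41], [-58.25, 129.5], [7.25, 145.43], [-54.29, 234.29], [11.92, 165.04], [-157.13, 157.13]. Speed limits (degrees/s): [147.25, 147.25, 180, 180, 180, 180].

## Interface

Orientations are given as [roll, pitch, yaw] about the fixed x, y, z axes, in that order (R = Rz(yaw) Ry(pitch) Rx(roll)).
In Python, from cell import robot, cams, inverse_kinematics gives the robot as it stands (robot), with the cameras (cams) and the kinematics as plain functions. Calls block until the motion is done:
- robot.reach(position, orientation): joint-space move of the TCP to a pose.
- robot.servo_line(position, rot=None, rate=150, f_stop=None): straight line of the TCP; rot=None keeps the orientation; rate is the mean speed in mm/s. With f_stop (N) it stops when the force on the tool has changed by that much, and returns True; else False.
- robot.set_joints(angles): joint-space move.
- robot.open_gripper() and robot.close_gripper(): open the fingers fully, or close them until they stop; the grip force is fixed at half the most.
- robot.hold(seconds).
- inverse_kinematics(position, orientation): joint angles nearest the present ones, or None.
- cams.grab_frame(name): name is "side" or "top"; returns the picture (384x512x3 uint8, red, green, blue); there is no depth.
- cams.camera_model(name): a dict with "K" (3x3 intrinsics, pixels), "eye" and "attitude" of the camera in the world. Camera axes: x right, y down, z forward; pixel columns grow to the right and rows downward; lengths in mm; the calibration is good to about 2 mm. A picture is of the moment at which its call begins. camera_model takes no time and is no camera call.
A pose or a line that the arm cannot do raises robot.IKError and nothing moves.
- robot.close_job(): hands the job in; it is judged then, once.
Readings, each from a call of its own:
- robot.read_time_s(): time.
- robot.read_joints(): joint angles.
- robot.read_joint_vel(): joint speeds.
- robot.read_tau(): joint torques, N m.
- robot.read_tcp_pos(): TCP position.
- robot.read_orientation(): TCP orientation.
- robot.read_wrist_force(): force on the tool from outside, world axes, zero at the start.
- robot.read_torque(): the same for the moment, N m.
- robot.read_grip_width(): opening from 0.0 (shut) to 1.0 (fully open).
- robot.read_finger_force(): force on a finger pad.
Only numpy, scipy, OpenCV 4.12 (cv2) and the standard library are available. Lean on these libraries where they do the work, as an engineer would, in place of code of your own. Each camera call takes 0.05 s, during which the arm holds its last target. There are 200 camera calls.

## Working session

There is one attempt and no reset: what is moved stays moved. The work goes in short steps, each a Python script; the robot and the scene stay as the last script left them, time stands still between calls to the robot, and variables do not carry over. Pictures are saved under pics/ and viewed, at most 14 in all, crops included, and the job is handed in when it is done.

```bash
ls; mkdir -p pics
python3 - <<'E'
from cell import robot, cams, inverse_kinematics
import cv2
for n in("top","side"):
    im=cams.grab_frame(n); cv2.imwrite(f"pics/{n}0.png",im[:,:,::-1]); m=cams.camera_model(n); print(n,m)
E
```

```text
cell.py
pics
top {'K': array([[350.56491784,   0.        , 253.18767145],
       [  0.        , 350.56491784, 194.09240288],
       [  0.        ,   0.        ,   1.        ]]), 'eye': array([ 475.68700093,  -72.53733335, 1036.5311575 ]), 'attitude': array([-1.72278098e+02, -7.38539788e-02, -9.13900987e+01])}
side {'K': array([[383.05865627,   0.        , 257.40705253],
       [  0.        , 383.05865627, 189.96961963],
       [  0.        ,   0.        ,   1.        ]]), 'eye': array([355.76207472, 773.78890299, 683.73804132]), 'attitude': array([-123.50909604,    0.51107749, -163.41436124])}
```

View pics/top0.png

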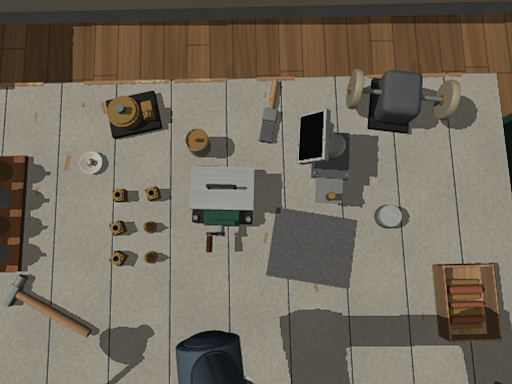

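View pics/side0.png

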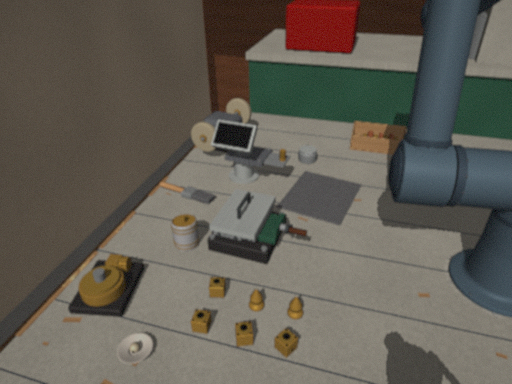

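The pictures show four blocks in top view (about (120,194), (152,193), (117,228), (118,258)) and two finials at (151,227) and (151,257). The cover handle is at (222,187), the crank grip at (209,243), the mat at (312,246), the knob at (331,196), the tin at (389,216) and the drum at (198,142). I'll enlarge both views to set up the measuring.

Run:
```python
import cv2
a=cv2.imread("pics/top0.png")[125:290,100:365]; cv2.imwrite("pics/top0c.png",cv2.resize(a,None,fx=3,fy=3,interpolation=cv2.INTER_CUBIC))
a=cv2.imread("pics/side0.png")[120:360,165:365]; cv2.imwrite("pics/side0c.png",cv2.resize(a,None,fx=2.5,fy=2.5,interpolation=cv2.INTER_CUBIC))
```

```text
(no output)
```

View pics/top0c.png

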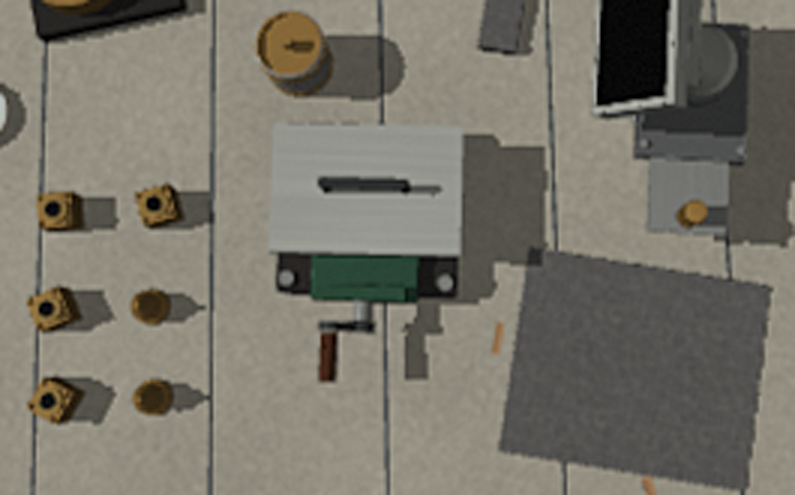

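View pics/side0c.png

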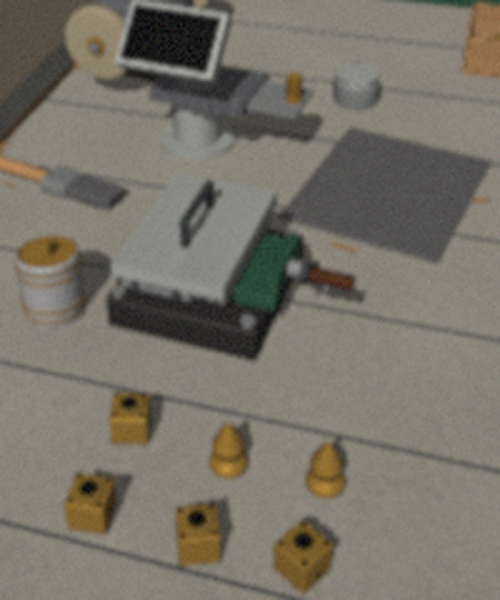

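The enlarged crops show the four bores (dark discs on the brass squares), the cover sheet (top crop corners about (272,125) and (462,252)) and its dark bar handle. They also show the red-brown sleeve at (328,357), the knob at (692,212) and the mat quadrilateral. Now I'll measure all of them.

```bash
cat > h.py <<'E'
import numpy as np, cv2
from scipy.spatial.transform import Rotation as Ro
from cell import robot, cams, inverse_kinematics
CM={n:cams.camera_model(n) for n in("top","side")}
for m in CM.values(): m["R"]=Ro.from_euler("xyz",m["attitude"],degrees=True).as_matrix()
def rays(n,uv):
    m=CM[n]; uv=np.atleast_2d(np.asarray(uv,float))
    d=np.c_[uv,np.ones(len(uv))]@np.linalg.inv(m["K"]).T@m["R"].T
    return m["eye"],d/np.linalg.norm(d,axis=1)[:,None]
def plane(n,uv,z):
    e,d=rays(n,uv); return e+d*((z-e[2])/d[:,2])[:,None]
def proj(n,P):
    m=CM[n]; c=(np.atleast_2d(P)-m["eye"])@m["R"]; c=c@m["K"].T; return c[:,:2]/c[:,2:]
def tri(ut,us):
    e1,d1=rays("top",ut); e2,d2=rays("side",us); d1=d1[0]; d2=d2[0]
    s=np.linalg.lstsq(np.c_[d1,-d2],e2-e1,rcond=None)[0]
    a=e1+s[0]*d1; b=e2+s[1]*d2; return (a+b)/2, np.linalg.norm(a-b)
def blobs(mask,lo,hi):
    n,l,s,c=cv2.connectedComponentsWithStats(mask.astype(np.uint8))
    return [(c[i],s[i],l==i) for i in range(1,n) if lo<=s[i][4]<=hi]
def hsv(im): return cv2.cvtColor(im,cv2.COLOR_RGB2HSV)
def brass(im):
    h=hsv(im); return cv2.inRange(h,(10,110,40),(30,255,255))>0
def grab(n,save=None):
    im=cams.grab_frame(n)
    if save: cv2.imwrite(f"pics/{save}.png",im[:,:,::-1])
    return im
E
python3 - <<'E'
from h import *
ims={n:cv2.imread(f"pics/{n}0.png")[:,:,::-1].copy() for n in("top","side")}
for n,im in ims.items():
    for c,s,_ in blobs(brass(im),20,1500): print(n,"brass",c.round(1),s, plane(n,c,17)[0].round(0))
    m=cv2.inRange(hsv(im),(0,110,20),(9,255,200))>0
    for c,s,_ in blobs(m,12,1500): print(n,"red",c.round(1),s)
t=ims["top"]; print(hsv(t)[185:192,200:250:4].tolist()[0], hsv(t)[187,205:245].tolist())
s=ims["side"]; print(hsv(s)[205,235:265].tolist())
print(hsv(t)[246,312],hsv(t)[300,250])
E
```

```text
top brass [350.   88.6] [348  84   4  10  21] [ 933. -381.   17.]
top brass [442.   99.5] [438  95   7  10  32] [ 891. -660.   17.]
top brass [122.7 112.2] [102  96  39  34 825] [874. 312.  17.]
top brass [147.1 110. ] [140 100  16  21 230] [879. 238.  17.]
top brass [195.9 138.7] [186 129  21  20 341] [785.  90.  17.]
top brass [ 67.1 162.6] [ 65 156   6  14  42] [722. 473.  17.]
top brass [151.8 193.1] [145 187  14  14 121] [624. 220.  17.]
top brass [118.4 194.8] [112 189  13  12 117] [621. 318.  17.]
top brass [330.4 195.8] [326 192  10   9  65] [ 603. -304.   17.]
top brass [116.4 227.8] [109 221  18  14 129] [525. 321.  17.]
top brass [149.7 226.8] [144 222  12  11 108] [526. 225.  17.]
top brass [117.2 257.9] [109 251  19  15 136] [439. 316.  17.]
top brass [150.6 257. ] [145 252  12  11 113] [439. 221.  17.]
top brass [ 53.4 313.3] [ 15 291  76  46 745] [290. 491.  17.]
top red [208.7 242. ] [207 237   5  12  34]
top red [463.9 289. ] [447 285  36   9 270]
top red [465.  303.9] [449 301  34   7 167]
top red [466.2 318.8] [450 316  35   7 205]
side brass [390.6  16.4] [ 357   
[... 2817 characters left out ...]
 11, 45], [50, 16, 47], [60, 6, 46], [30, 6, 44], [75, 13, 40], [60, 6, 41], [80, 18, 42], [90, 15, 35], [120, 18, 14], [30, 14, 37], [38, 13, 80], [30, 10, 79], [42, 16, 79], [38, 13, 79], [38, 13, 78], [40, 10, 78], [36, 16, 79], [30, 10, 77]]
[[35, 11, 139], [45, 15, 140], [45, 8, 135], [30, 2, 108], [60, 9, 86], [90, 4, 58], [55, 28, 55], [50, 10, 74], [120, 8, 102], [30, 11, 118], [40, 14, 111], [40, 9, 88], [50, 9, 89], [15, 10, 106], [36, 10, 128], [30, 9, 141], [38, 7, 138], [30, 7, 140], [50, 5, 141], [30, 11, 137], [15, 4, 139], [38, 7, 139], [36, 18, 140], [45, 11, 142], [30, 6, 136], [45, 7, 140], [30, 15, 137], [30, 7, 141], [35, 11, 135], [45, 14, 143]]
[20  9 86] [ 23  32 145]
```

Run:
```python
from h import *
ims={n:cv2.imread(f"pics/{n}0.png")[:,:,::-1].copy() for n in("top","side")}
def big(m,roi,k=3):
    z=np.zeros(m.shape,np.uint8); x0,y0,x1,y1=roi; z[y0:y1,x0:x1]=m[y0:y1,x0:x1]
    z=cv2.morphologyEx(z,cv2.MORPH_CLOSE,np.ones((k,k)))
    return max(cv2.findContours(z,cv2.RETR_EXTERNAL,cv2.CHAIN_APPROX_NONE)[0],key=cv2.contourArea)
def quad(c):
    h=cv2.convexHull(c); return cv2.approxPolyN(h,4,-1,True).reshape(4,2).astype(float)
rt=(180,150,270,225); rs=(200,175,285,250)
for n,r in(("top",rt),("side",rs)):
    H=hsv(ims[n]); m=((H[...,1]<24)&(H[...,2]>100)).astype(np.uint8)
    c=big(m,r,7); q=quad(c); print(n,"cover",cv2.contourArea(c),q.tolist(),plane(n,q,89).round(0).tolist())
# handle dark pixels
H=hsv(ims["top"]); m=np.zeros(H.shape[:2],bool); m[180:196,200:250]=H[180:196,200:250,2]<66
for c,s,_ in blobs(m,10,500): print("bar top",c,s)
H=hsv(ims["side"]); m=np.zeros(H.shape[:2],bool); m[188:222,232:256]=H[188:222,232:256,2]<95
for c,s,l in blobs(m,10,500): print("bar side",c,s); v,u=np.nonzero(l); 
for r in range(188,222): print("".join("#" if x else "." for x in m[r,230:258]),r)
for n,r in(("top",(262,200,362,292)),("side",(275,165,365,228))):
    H=hsv(ims[n]); m=((H[...,1]<25)&(H[...,2]<105)&(H[...,2]>60)).astype(np.uint8)
    c=big(m,r); q=quad(c); P=plane(n,q,4); print(n,"mat",P.round(0).tolist(),P.mean(0).round(1))
# knob, blocks
print("knob ctr",tri([330.4,195.8],[282.1,154.8]))
for a,b in (([151.8,193.1],[216.8,287.1]),([118.4,194.8],[200.8,321.1]),([116.4,227.8],[244.1,333.8]),([117.2,257.9],[285.8,342.2]),([208.7,242],[301,232.3])): print(tri(a,b))
```

```text
Traceback (most recent call last):
cv2.error: OpenCV(4.12.0) :-1: error: (-5:Bad argument) in function 'approxPolyN'
> Overload resolution failed:
>  - Argument 'epsilon_percentage' must be float, not bool
>  - Argument 'epsilon_percentage' must be float, not bool
```

```bash
cat >> h.py <<'E'
def big(m,roi,k=3):
    z=np.zeros(m.shape,np.uint8); x0,y0,x1,y1=roi; z[y0:y1,x0:x1]=m[y0:y1,x0:x1]
    z=cv2.morphologyEx(z,cv2.MORPH_CLOSE,np.ones((k,k)))
    return max(cv2.findContours(z,cv2.RETR_EXTERNAL,cv2.CHAIN_APPROX_NONE)[0],key=cv2.contourArea)
def quad(c): return cv2.approxPolyN(cv2.convexHull(c),4,ensure_convex=True).reshape(4,2).astype(float)
E
python3 - <<'E'
from h import *
ims={n:cv2.imread(f"pics/{n}0.png")[:,:,::-1].copy() for n in("top","side")}
rt=(180,150,270,225); rs=(200,175,285,250)
for n,r in(("top",rt),("side",rs)):
    H=hsv(ims[n]); m=((H[...,1]<24)&(H[...,2]>100)).astype(np.uint8)
    c=big(m,r,7); q=quad(c); print(n,"cover",cv2.contourArea(c),q.tolist(),plane(n,q,89).round(0).tolist())
H=hsv(ims["top"]); m=np.zeros(H.shape[:2],bool); m[180:196,200:250]=H[180:196,200:250,2]<66
for c,s,_ in blobs(m,10,500): print("bar top",c,s)
H=hsv(ims["side"]); m=np.zeros(H.shape[:2],bool); m[188:222,232:256]=H[188:222,232:256,2]<95
for r in range(190,220): print("".join("#" if x else "." for x in m[r,230:258]),r)
for n,r in(("top",(262,200,362,292)),("side",(275,165,365,228))):
    H=hsv(ims[n]); m=((H[...,1]<25)&(H[...,2]<105)&(H[...,2]>60)).astype(np.uint8)
    c=big(m,r); q=quad(c); P=plane(n,q,4); print(n,"mat",P.round(0).tolist(),P.mean(0).round(1))
print("knob ctr",tri([330.4,195.8],[282.1,154.8]))
for a,b in (([151.8,193.1],[216.8,287.1]),([118.4,194.8],[200.8,321.1]),([116.4,227.8],[244.1,333.8]),([117.2,257.9],[285.8,342.2]),([208.7,242],[301,232.3])): print(tri(a,b))
E
```

```text
top cover 2673.0 [[254.0, 166.0], [253.0, 209.0], [189.0, 209.0], [191.0, 166.0]] [[682.0, -81.0, 89.0], [563.0, -75.0, 89.0], [568.0, 98.0, 89.0], [686.0, 93.0, 89.0]]
side cover 2705.0 [[300.0, 175.0], [253.0, 240.0], [207.0, 237.0], [198.0, 175.0]] [[518.0, -198.0, 89.0], [566.0, 121.0, 89.0], [675.0, 141.0, 89.0], [812.0, -115.0, 89.0]]
bar top [221.20720721 186.27027027] [206 184  31   5 111]
............................ 190
............................ 191
..................#......... 192
.................###........ 193
................####........ 194
................#####....... 195
...............######.#..... 196
..............#########..... 197
..............########...... 198
.............#########...... 199
............#########....... 200
............#########....... 201
...........####..###........ 202
..........#####..###........ 203
..........####...##......... 204
.........####...##.......... 205
........#####...##.......... 206
........####...##........... 207
........###...###........... 208
.......####..###............ 209
.......####.###............. 210
......
[... 346 characters left out ...]
35.0, -99.0, 4.0], [599.0, -148.0, 4.0]] [ 456.7 -243.5    4. ]
side mat [[338.0, -329.0, 4.0], [380.0, -101.0, 4.0], [599.0, -112.0, 4.0], [530.0, -368.0, 4.0]] [ 461.6 -227.2    4. ]
knob ctr (array([ 593.40906014, -284.34346029,  101.29486383]), np.float64(1.2434586849627287))
(array([623.81768331, 220.24440926,  16.65231506]), np.float64(0.3971390384114303))
(array([620.83646775, 317.37241552,  18.466277  ]), np.float64(0.4862184360555551))
(array([524.83662447, 320.80853441,  17.87694912]), np.float64(0.09927269775301326))
(array([439.50086044, 316.1199255 ,  18.09617008]), np.float64(1.0359204397332715))
(array([471.91129519,  46.32861775,  74.81693081]), np.float64(11.45534386288613))
```

```bash
cat >> h.py <<'E'
def down(yaw): return [180,0,yaw]
E
python3 - <<'E'
from h import *
print("bar",tri([221.2,186.0],[243.5,202]))
P=plane("top",[(280,208.3),(356.7,220.7),(348.3,287.7),(266.7,275)],4); print(P.round(0).tolist(),P.mean(0), [np.linalg.norm(P[i]-P[i-1]).round() for i in range(4)])
print(robot.read_orientation())
for y in(90,-90,88,-92): 
    print(y,inverse_kinematics([624,9,200],down(y)),inverse_kinematics([460,-240,200],down(y)))
for p in ([620,317],[439,316],[470,40],[593,-284]): print(p,inverse_kinematics(p+[150],down(88)),inverse_kinematics(p+[150],down(0)))
E
```

```text
bar (array([625.91930137,   8.42480895, 109.78527745]), np.float64(1.4732678751458947))
[[571.0, -155.0, 4.0], [529.0, -380.0, 4.0], [338.0, -344.0, 4.0], [379.0, -110.0, 4.0]] [ 454.52633295 -247.35124831    4.        ] [np.float64(197.0), np.float64(228.0), np.float64(195.0), np.float64(237.0)]
[-1.79897538e+02 -1.87038314e-02  1.54591480e+01]
90 [-9.56848014 12.26659287 94.72329436  0.         73.01011277 -9.56848014] [-40.08690725  -1.90579715 109.92109693   0.          71.98470022
 -40.08690725]
-90 None [-4.00869072e+01 -1.90579715e+00  1.09921097e+02 -2.54444375e-14
  7.19847002e+01  1.39913093e+02]
88 [-9.56848014 12.26659287 94.72329436  0.         73.01011277 -7.56848014] [-40.08690725  -1.90579715 109.92109693   0.          71.98470022
 -38.08690725]
-92 None [-4.00869072e+01 -1.90579715e+00  1.09921097e+02 -2.54444375e-14
  7.19847002e+01  1.41913093e+02]
[620, 317] [ 1.77744811e+01  2.43203995e+01  8.51320591e+01 -2.54444375e-14
  7.05475414e+01  1.97744811e+01] [ 1.77744811e+01  2.43203995e+01  8.51320591e+01 -2.54444375e-14
  7.05475414e+01  1.07774481e+02]
[439, 316] [ 2.37318747e+01  4.63839520e+00  1.08885588e+02 -2.54444375e-14
  6.64760167e+01  2.57318747e+01] [ 2.37318747e+01  4.63839520e+00  1.08885588e+02 -2.54444375e-14
  6.64760167e+01  1.13731875e+02]
[470, 40] [-8.94599142e+00 -5.08448062e+00  1.18576415e+02 -2.54444375e-14
  6.65080655e+01 -6.94599142e+00] [-8.94599142e+00 -5.08448062e+00  1.18576415e+02 -2.54444375e-14
  6.65080655e+01  8.10540086e+01]
[593, -284] [-35.45152253  19.50388718  91.42483216   0.          69.07128066
 -33.45152253] [-3.54515225e+01  1.95038872e+01  9.14248322e+01 -2.54444375e-14
  6.90712807e+01  5.45484775e+01]
```

Run:
```python
from h import *
robot.open_gripper()
robot.reach([625,8.6,200],down(88))
print(robot.servo_line([625,8.6,97],rate=80,f_stop=12),robot.read_tcp_pos())
robot.close_gripper(); print(robot.read_grip_width(),robot.read_finger_force())
robot.servo_line([625,8.6,190],rate=80)
print(robot.read_grip_width(),robot.read_wrist_force())
robot.servo_line([455,-247,190],rot=down(79.5),rate=180)
grab("top","top1");grab("side","side1")
print(robot.servo_line([455,-247,40],rate=100,f_stop=8), robot.servo_line([455,-247,26],rate=30,f_stop=6),robot.read_tcp_pos(),robot.read_time_s())
```

```text
False [625.50434769   8.52112948  97.73211135]
0.09364880469326062 58.40729355812073
0.0902130780544115 [ 0.60736754  0.19495429 -3.5061552 ]
False True [ 455.1151027  -247.10407654   28.14544457] 10.55
```

Run:
```python
import cv2,numpy as np
a=cv2.imread("pics/top1.png")[150:270,175:365]; b=cv2.imread("pics/side1.png")[150:270,190:380]
cv2.imwrite("pics/c1.png",cv2.resize(np.vstack([a,b]),None,fx=2.5,fy=2.5,interpolation=cv2.INTER_CUBIC))
```

```text
(no output)
```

View pics/c1.png

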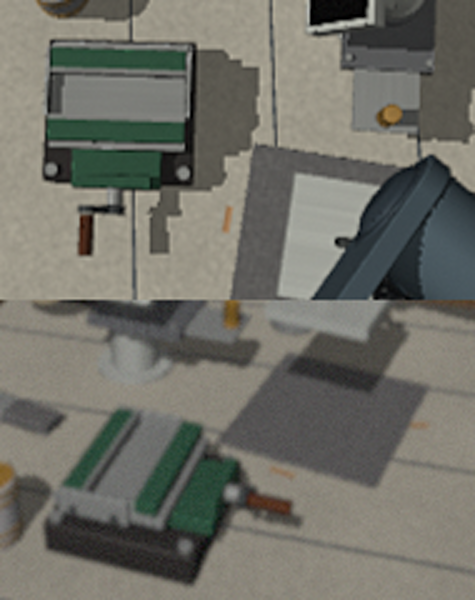

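Cover is down on the mat in the grip. The picture shows the vise open: fixed-jaw green bar at crop (118,57), sliding-jaw bar at (118,130), grey bed between them and the crank handle to the lower left. I'll release it and measure the vise.

```bash
python3 - <<'E'
from h import *
robot.open_gripper(); p=robot.read_tcp_pos()
robot.servo_line([p[0],p[1],150],rate=120)
robot.reach([430,-330,260],down(79.5))
T=grab("top","top2");S=grab("side","side2")
for n,im,r in(("top",T,(180,150,270,240)),("side",S,(200,175,300,270))):
    H=hsv(im); m=cv2.inRange(H,(50,60,20),(90,255,200)); z=np.zeros_like(m); z[r[1]:r[3],r[0]:r[2]]=m[r[1]:r[3],r[0]:r[2]]
    for c,s,l in blobs(z>0,30,3000):
        cc=cv2.findContours(l.astype(np.uint8),cv2.RETR_EXTERNAL,cv2.CHAIN_APPROX_NONE)[0][0]
        q=quad(cc); print(n,c.round(1),s,q.tolist(),plane(n,c,86)[0].round(1),plane(n,q,86)[:,:2].round(0).tolist())
E
python3 - <<'E'
import cv2,numpy as np
a=cv2.imread("pics/top2.png")[160:250,180:280]
cv2.imwrite("pics/c2.png",cv2.resize(a,None,fx=6,fy=6,interpolation=cv2.INTER_NEAREST))
E
```

```text
top [221.4 173.1] [195 169  54   9 385] [[248.0, 170.0], [248.0, 177.0], [195.0, 176.0], [195.0, 169.0]] [665.    9.3  86. ] [[672.0, -64.0], [652.0, -64.0], [659.0, 82.0], [678.0, 82.0]]
top [220.9 202. ] [193 198  56   9 445] [[248.0, 198.0], [248.0, 206.0], [192.0, 206.0], [194.0, 198.0]] [584.9  11.8  86. ] [[594.0, -62.0], [572.0, -62.0], [576.0, 90.0], [598.0, 85.0]]
top [221.2 217.1] [203 210  37  16 541] [[239.0, 210.0], [239.0, 225.0], [203.0, 224.0], [203.0, 210.0]] [543.7  11.4  86. ] [[562.0, -37.0], [521.0, -36.0], [526.0, 61.0], [564.0, 61.0]]
side [228.5 209.6] [216 194  26  31 205] [[242.0, 195.0], [222.0, 224.0], [215.0, 224.0], [237.0, 193.0]] [664.9  20.2  86. ] [[652.0, -54.0], [660.0, 82.0], [677.0, 86.0], [669.0, -60.0]]
side [256.6 217.5] [244 199  26  37 339] [[271.0, 201.0], [252.0, 236.0], [242.0, 233.0], [263.0, 199.0]] [584.3  32.6  86. ] [[568.0, -48.0], [574.0, 105.0], [601.0, 101.0], [591.0, -51.0]]
side [271.1 228.7] [257 213  28  33 513] [[287.0, 214.0], [274.0, 245.0], [256.0, 240.0], [270.0, 213.0]] [537.3  65.7  86. ] [[513.0, -3.0], [515.0, 121.0], [561.0, 116.0], [556.0, 5.0]]
```

View pics/c2.png

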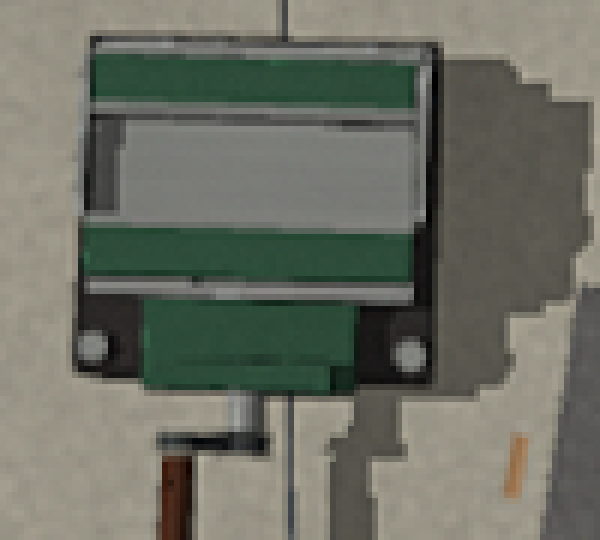

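The crop shows the fixed-jaw face edge at row ≈117/6+160 = 179.5, the green bars' middles at rows 173 and 202, and the end stops at columns ≈195 and ≈250. That puts the vise origin near (631, 10) with yaw about -2°. Next I'll write the block detection with its yaw estimate.

```bash
cat >> h.py <<'E'
FIN=np.array([[526,225],[439,221]])
VY=-2.0; V0=np.array([631.,10.])
def vw(x,y):
    a=np.radians(VY); return V0+np.array([x*np.cos(a)-y*np.sin(a),x*np.sin(a)+y*np.cos(a)])
def yaw_of(n,im,p):
    s=0.25; g=np.arange(-32,32,s); X,Y=np.meshgrid(g,g)
    uv=proj(n,np.c_[p[0]+X.ravel(),p[1]+Y.ravel(),np.full(X.size,30)]).astype(np.float32).reshape(*X.shape,2)
    w=cv2.remap(im,uv[...,0],uv[...,1],cv2.INTER_CUBIC)
    m=(cv2.inRange(hsv(w),(8,100,25),(32,255,255))).astype(np.uint8)
    c=max(cv2.findContours(m,cv2.RETR_EXTERNAL,cv2.CHAIN_APPROX_NONE)[0],key=cv2.contourArea)
    f=cv2.GaussianBlur(cv2.drawContours(np.zeros(m.shape,np.float32),[c],-1,1,-1),(0,0),5)
    gx,gy=cv2.Sobel(f,-1,1,0),cv2.Sobel(f,-1,0,1); z=gx+1j*gy
    return np.degrees(np.angle((np.abs(z)*np.exp(4j*np.angle(z))).sum())/4)
def blocks(save=None):
    T=grab("top",save and save+"t"); S=grab("side",save and save+"s"); out=[]
    sb=blobs(brass(S),150,700)
    for c,s,_ in blobs(brass(T),60,250):
        q=plane("top",c,17)[0]
        if not(330<q[0]<740 and 110<q[1]<430) or np.linalg.norm(FIN-q[:2],axis=1).min()<22: continue
        pr=proj("side",q)[0]; b=min(sb,key=lambda b:np.linalg.norm(b[0]-pr))[0]
        p,e=tri(c,b)
        out.append((p,e,yaw_of("top",T,p),yaw_of("side",S,p)))
    return out
E
python3 - <<'E'
from h import *
for p,e,a,b in blocks(): print(p.round(1),round(e,1),round(a,1),round(b,1))
t=cv2.imread("pics/top2.png",0)
for c in (210,225,240): print(c,t[164:214,c].tolist())
print(t[186,186:260].tolist())
E
```

```text
[623.7 220.2  16.7] 0.4 14.3 17.2
[621.2 316.6  17.3] 0.2 2.0 13.2
[525.1 320.8  17.9] 0.0 20.4 22.6
[439.3 315.5  17.4] 1.8 -27.5 -25.3
210 [153, 120, 62, 115, 114, 73, 63, 63, 64, 65, 65, 64, 67, 102, 109, 72, 101, 129, 124, 122, 122, 123, 121, 122, 122, 122, 124, 123, 121, 123, 122, 123, 124, 108, 68, 62, 63, 65, 64, 65, 66, 52, 85, 132, 118, 88, 61, 66, 64, 64]
225 [156, 142, 83, 74, 132, 115, 76, 63, 65, 64, 66, 63, 59, 91, 128, 96, 80, 131, 127, 123, 124, 124, 123, 123, 122, 122, 122, 122, 121, 122, 123, 126, 124, 113, 79, 59, 64, 66, 63, 63, 63, 64, 64, 98, 136, 108, 31, 66, 64, 62]
240 [151, 152, 118, 86, 135, 110, 73, 61, 63, 64, 61, 62, 60, 73, 112, 108, 48, 93, 129, 124, 121, 123, 124, 123, 120, 122, 122, 118, 121, 120, 119, 122, 124, 127, 107, 56, 62, 63, 63, 63, 65, 65, 46, 81, 132, 113, 59, 9, 18, 22]
[150, 149, 149, 146, 146, 141, 127, 116, 51, 41, 75, 69, 64, 86, 128, 122, 121, 120, 120, 120, 121, 122, 120, 121, 121, 123, 123, 122, 123, 122, 123, 122, 122, 123, 122, 124, 124, 123, 124, 123, 123, 123, 124, 124, 124, 124, 124, 123, 122, 123, 123, 124, 123, 124, 124, 124, 123, 122, 124, 125, 123, 125, 116, 100, 120, 31, 13, 55, 93, 87, 86, 85, 83, 84]
```

Run:
```python
from h import *
for c,rg,rs,rm in((210,176.2,179.3,197.6),(225,176.7,180,197.6),(240,177,180.2,198.3)):
    print(plane("top",(c,rg),86)[0].round(1),"seam z70",plane("top",(c,rs),70)[0].round(1),"seam as z86",plane("top",(c,rs-.7),86)[0].round(1),"slide green",plane("top",(c,rm),86)[0].round(1))
for c in (193.7,194.2,249.0): print(plane("top",(c,186),86)[0].round(1))
```

```text
[657.1  40.8  86. ] seam z70 [651.3  42.8  70. ] seam as z86 [650.4  40.9  86. ] slide green [597.7  41.3  86. ]
[ 6.547e+02 -4.000e-01  8.600e+01] seam z70 [648.3   0.9  70. ] seam as z86 [ 6.474e+02 -3.000e-01  8.600e+01] slide green [5.967e+02 3.000e-01 8.600e+01]
[652.9 -41.7  86. ] seam z70 [646.8 -41.   70. ] seam as z86 [645.9 -41.6  86. ] slide green [593.8 -40.6  86. ]
[630.8  85.8  86. ]
[630.8  84.4  86. ]
[627.2 -65.9  86. ]
```

```bash
sed -i 's/^VY=.*/VY=-2.3; V0=np.array([632.,9.6])/' h.py
cat >> h.py <<'E'
def pick(b):
    p,e,a1,a2=b; d=(a2-a1+45)%90-45; yaw=90+a1+d*.5; yaw=(yaw-88+45)%90+88-45
    robot.open_gripper(); robot.reach([p[0],p[1],130],down(yaw))
    st=robot.servo_line([p[0],p[1],17],rate=130,f_stop=12)
    robot.close_gripper(); w=robot.read_grip_width(); q=robot.read_tcp_pos()
    robot.servo_line([p[0],p[1],170],rate=200)
    print("pick",p.round(1),"yaw",round(yaw,1),"w",round(w,3),"hit",st,"z",q[2].round(1),"w",round(robot.read_grip_width(),3)); return q[2]
def place(y,zp,yprev=None):
    x=-5.5; q=vw(x,y); r=down(90+VY)
    robot.reach([*q,170],r); robot.servo_line([*q,zp+74],rate=130,f_stop=12)
    h=robot.servo_line([*q,zp+67.5],rate=25,f_stop=6); p=robot.read_tcp_pos()
    robot.servo_line([*q,p[2]+.3],rate=25); e=vw(x,y+12)
    g=robot.servo_line([*e,p[2]+.3],rate=25,f_stop=7); p2=robot.read_tcp_pos(); a=np.radians(VY)
    d=p2[:2]-V0; yy=-np.sin(a)*d[0]+np.cos(a)*d[1]
    robot.open_gripper(); robot.servo_line([p2[0],p2[1],180],rate=200)
    print("place bed hit",h,"z",(p[2]-zp).round(1),"side hit",g,"y",yy.round(1),"t",robot.read_time_s()); return yy
E
python3 - <<'E'
from h import *
b=min(blocks(),key=lambda b:b[0][1]); z=pick(b); place(53,z)
robot.reach([560,-60,300],down(88))
grab("top","top3");grab("side","side3")
a=cv2.imread("pics/top3.png")[160:250,180:280]; b=cv2.imread("pics/side3.png")[180:270,190:290]
cv2.imwrite("pics/c3.png",cv2.resize(np.hstack([a,b]),None,fx=4,fy=4,interpolation=cv2.INTER_CUBIC))
E
```

```text
pick [623.8 220.2  16.8] yaw 106.3 w 0.381 hit False z 17.6 w 0.38
place bed hit True z 70.1 side hit True y 61.8 t 21.7917
```

View pics/c3.png

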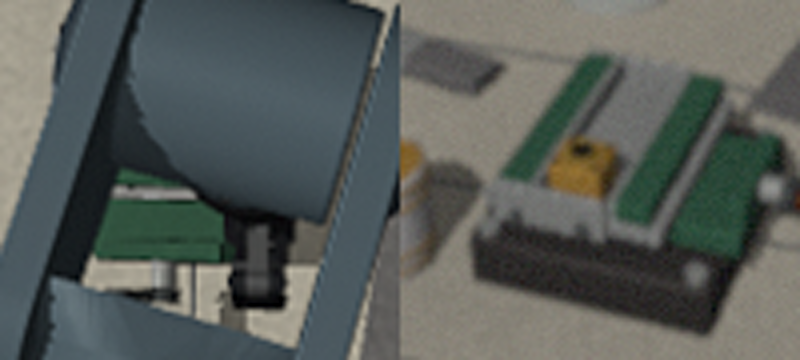

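The block stands in the bed against the +y end stop (side crop (583,165)). The remaining blocks follow in the same way, with a fresh detection before each pick.

Run:
```python
from h import *
y=61.8
for i in range(3):
    bs=blocks("b%d"%i); print(len(bs),[(b[0].round(0).tolist(),round(b[1],1)) for b in bs])
    b=bs[0] if i<2 else bs[-1]
    if b[1]>4: print("bad",b); break
    z=pick(b); y=place(y-34-4.5,z)
    if not 0.3<robot.read_time_s()<150: break
bs=blocks("b3"); print([(b[0].round(0).tolist()) for b in bs],robot.read_time_s())
```

```text
3 [([621.0, 315.0, 16.0], np.float64(0.9)), ([526.0, 319.0, 15.0], np.float64(0.2)), ([439.0, 315.0, 16.0], np.float64(1.9))]
pick [621.1 315.3  15.6] yaw 97.7 w 0.381 hit False z 17.8 w 0.384
place bed hit True z 69.8 side hit True y 26.5 t 30.8917
2 [([525.0, 319.0, 15.0], np.float64(0.3)), ([439.0, 315.0, 16.0], np.float64(1.8))]
pick [525.5 319.1  15.4] yaw 111.7 w 0.382 hit False z 17.8 w 0.385
place bed hit True z 69.9 side hit True y -7.7 t 38.9333
1 [([439.0, 315.0, 16.0], np.float64(1.8))]
pick [439.4 314.7  16.2] yaw 64.1 w 0.383 hit False z 17.8 w 0.384
place bed hit True z 70.0 side hit True y -41.9 t 47.375
[] 47.475
```

Run:
```python
from h import *
robot.reach([430,-330,260],down(80))
T=grab("top","top4");S=grab("side","side4")
a=T[165:255,180:280]; b=S[180:270,210:310]
cv2.imwrite("pics/c4.png",cv2.resize(np.hstack([a,b]),None,fx=4,fy=4,interpolation=cv2.INTER_CUBIC)[:,:,::-1])
for n,im,r in(("top",T,(195,225,225,260)),("side",S,(285,220,320,245))):
    H=hsv(im); m=((H[...,0]<12)|(H[...,0]>170))&(H[...,1]>75)&(H[...,2]<150); z=np.zeros_like(m); z[r[1]:r[3],r[0]:r[2]]=m[r[1]:r[3],r[0]:r[2]]
    for c,s,l in blobs(z,6,500):
        v,u=np.nonzero(l); print(n,c,s,cv2.fitLine(np.c_[u,v].astype(np.float32),cv2.DIST_L2,0,.01,.01).ravel())
print(tri([208.5,242.3],[301,232.3]), proj("side",[[*vw(-160,y),z] for y,z in((34,60),(30,76),(30,44))]))
```

```text
top [208.78873239 243.26760563] [207 236   5  16  71] [ 4.5720801e-02 -9.9895424e-01  2.0878873e+02  2.4326761e+02]
side [296.71794872 231.01282051] [288 227  18   9  78] [9.7256732e-01 2.3262154e-01 2.9671796e+02 2.3101282e+02]
(array([471.46971083,  46.86447607,  75.29244715]), np.float64(10.742475098550887)) [[297.44815977 237.4711273 ]
 [298.15622584 231.49592101]
 [297.52176736 241.35455141]]
```

View pics/c4.png

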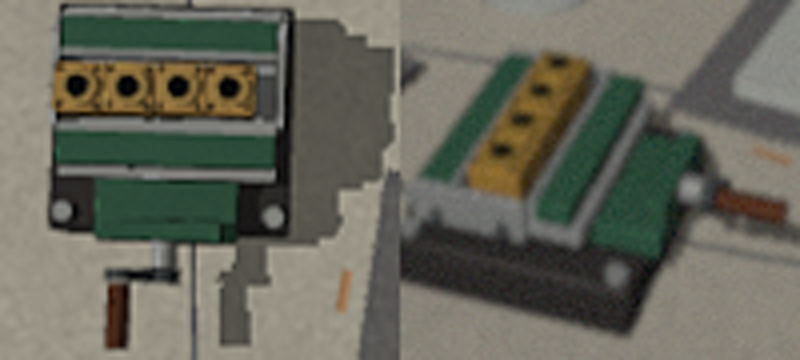

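The row of four stands aligned in the bed, and the sleeve is seen at top (208.8,243.3) and side (296.7,231.0). Next I'll triangulate it and grip it.

Run:
```python
from h import *
p,e=tri([208.8,243.3],[296.7,231.0]); a=np.radians(VY); d=p[:2]-V0
v=(np.cos(a)*d[0]+np.sin(a)*d[1],-np.sin(a)*d[0]+np.cos(a)*d[1]); th=np.arctan2(-v[1],p[2]-60)
print(p,e,np.round(v,1),th,np.hypot(v[1],p[2]-60))
for t in np.arange(-1.5,1.6,.25):
    Q=[*vw(-160,-34*np.sin(t)),60+34*np.cos(t)]; print(round(t,2),proj("top",Q).round(1),proj("side",Q).round(1))
print(inverse_kinematics([*p[:2],p[2]-17],down(0+VY)),inverse_kinematics([*vw(-162,0),9],down(VY)),inverse_kinematics([*vw(-162,0),9],down(180+VY)))
```

```text
[475.4727947   46.7461083   77.51575919] 2.808355990620105 [-157.9   30.8] -1.0541949369540846 35.46217853914387
-1.5 [[208.3 243.5]] [[297.5 236.7]]
-1.25 [[208.5 243.5]] [[297.8 233.7]]
-1.0 [[209.5 243.6]] [[298.3 230.4]]
-0.75 [[211.2 243.6]] [[299. 227.]]
-0.5 [[213.6 243.7]] [[299.8 223.8]]
-0.25 [[216.4 243.7]] [[300.6 220.9]]
0.0 [[219.5 243.8]] [[301.4 218.6]]
0.25 [[222.7 243.8]] [[302.1 217. ]]
0.5 [[225.7 243.9]] [[302.8 216.2]]
0.75 [[228.4 243.9]] [[303.3 216.2]]
1.0 [[230.6 243.9]] [[303.6 216.9]]
1.25 [[232.1 243.9]] [[303.8 218.5]]
1.5 [[232.9 243.9]] [[303.8 220.6]]
[-8.01675702e+00  4.57599009e+00  1.19992740e+02 -2.54444375e-14
  5.54312696e+01  8.42832430e+01] [-1.18876814e+01  9.84178899e+00  1.21276227e+02 -2.54444375e-14
  4.88819837e+01  8.04123186e+01] [-11.88768142   9.84178899 121.27622731   0.          48.8819837
 -99.58768142]
```

```bash
cat >> h.py <<'E'
def cpos(C,th,dz=-17): # C=(vise y, z) of the screw axis
    return [*vw(-162,C[0]-34*np.sin(th)),C[1]+34*np.cos(th)+dz]
def crank(C,t0,t1,step=15,rate=60,fmax=45,dz=-17,log=3):
    n=max(1,int(np.ceil((t1-t0)/np.radians(step)))); a=np.radians(VY)
    for i in range(1,n+1):
        t=t0+(t1-t0)*i/n; robot.servo_line(cpos(C,t,dz),rate=rate); f=robot.read_wrist_force()
        fy=-np.sin(a)*f[0]+np.cos(a)*f[1]; ft=-fy*np.cos(t)-f[2]*np.sin(t); fr=-fy*np.sin(t)+f[2]*np.cos(t)
        if i%log==0 or i==n: print("th",t.round(2),"ft",ft.round(1),"fr",fr.round(1),"w",round(robot.read_grip_width(),3),"t",round(robot.read_time_s(),1))
        if abs(ft)>fmax or abs(fr)>40: print("stop",t,ft,fr); return t
    return t1
E
python3 - <<'E'
from h import *
print("shaft",plane("top",(220.3,227.5),60)[0],"vise axis at there",vw(-122,0))
p=np.array(cpos((1.0,60),-1.07)); print(p)
robot.open_gripper(); robot.reach([p[0],p[1],170],down(VY))
print(robot.servo_line(p,rate=90,f_stop=8),robot.read_tcp_pos(),robot.read_wrist_force())
grab("side","side5")
robot.close_gripper(); print(robot.read_grip_width(),robot.read_tcp_pos(),robot.read_wrist_force())
crank((1.0,60),-1.07,0.5,log=1)
E
```

```text
shaft [516.70464213  16.49485743  60.        ] vise axis at there [510.0982838   14.49607869]
[471.36756316  46.90133491  59.32422379]
False [471.95996298  46.84080629  59.96983308] [-0.8735916  -1.18935501 -0.42993498]
0.16574929353293508 [471.35508252  46.44571496  59.35911262] [-0.13048671 -4.66634311  0.71805382]Traceback (most recent call last):
  File "<stdin>", line 8, in <module>
  File "h.py", line 80, in crank
    if i%log==0 or i==n: print("th",t.round(2),"ft",ft.round(1),"fr",fr.round(1),"w",round(robot.read_grip_width(),3),"t",round(robot.read_time_s(),1))
                                    ^^^^^^^
AttributeError: 'float' object has no attribute 'round'
```

```bash
sed -i 's/        t=t0+(t1-t0)\*i\/n;/        t=np.float64(t0+(t1-t0)*i\/n);/' h.py
python3 - <<'E'
from h import *
crank((1.5,60),-0.808,0.75,log=1)
E
```

```text
th -0.55 ft -0.8 fr -16.6 w 0.166 t 53.7
th -0.29 ft -0.6 fr -19.9 w 0.163 t 54.0
th -0.03 ft -1.1 fr -22.0 w 0.165 t 54.3
th 0.23 ft -1.0 fr -20.5 w 0.167 t 54.6
th 0.49 ft 1.1 fr -16.5 w 0.162 t 54.9
th 0.75 ft 1.5 fr -13.5 w 0.165 t 55.2
```

Run:
```python
from h import *
crank((1.5,60),0.75,2.6,log=1,dz=-18.5)
```

```text
th 0.98 ft 2.9 fr -8.0 w 0.165 t 55.5
th 1.21 ft 2.7 fr -5.5 w 0.166 t 55.8
th 1.44 ft 3.6 fr -6.8 w 0.163 t 56.1
th 1.68 ft 3.5 fr -4.8 w 0.164 t 56.4
th 1.91 ft 2.9 fr -3.0 w 0.164 t 56.6
th 2.14 ft 2.4 fr -2.6 w 0.166 t 56.9
th 2.37 ft 1.5 fr 0.9 w 0.164 t 57.2
th 2.6 ft -1.3 fr 3.6 w 0.167 t 57.5
```

Run:
```python
from h import *
crank((1.3,60),2.6,11.5,log=4,dz=-18.5,rate=80,fmax=30)
robot.hold(.2); grab("side","side6"); grab("top","top6")
```

```text
th 3.65 ft -3.6 fr 21.3 w 0.165 t 58.5
th 4.69 ft 5.0 fr 5.3 w 0.164 t 59.6
th 5.74 ft 1.8 fr -9.6 w 0.17 t 60.6
th 6.79 ft 1.3 fr -18.1 w 0.162 t 61.6
th 7.84 ft 6.2 fr -3.4 w 0.164 t 62.7
th 8.88 ft -1.0 fr 12.5 w 0.167 t 63.7
th 9.93 ft -4.3 fr 22.2 w 0.163 t 64.7
th 10.98 ft 4.4 fr 3.2 w 0.165 t 65.8
th 11.5 ft 2.7 fr -1.5 w 0.161 t 66.3
```

Run:
```python
from h import *
crank((1.3,60),11.5,12.9,log=1,dz=-18.5,rate=40,fmax=32,step=6)
```

```text
th 11.6 ft 1.2 fr -2.7 w 0.163 t 66.8
th 11.7 ft -0.7 fr -5.0 w 0.164 t 67.1
th 11.8 ft -2.5 fr -8.2 w 0.161 t 67.3
th 11.9 ft -3.8 fr -11.6 w 0.164 t 67.6
th 12.0 ft -4.9 fr -15.2 w 0.165 t 67.8
th 12.1 ft -4.5 fr -18.8 w 0.165 t 68.1
th 12.2 ft -3.4 fr -21.2 w 0.165 t 68.3
th 12.3 ft -4.1 fr -23.4 w 0.163 t 68.6
th 12.4 ft -4.3 fr -22.6 w 0.166 t 68.8
th 12.5 ft -3.9 fr -23.2 w 0.168 t 69.1
th 12.6 ft -3.2 fr -23.4 w 0.167 t 69.3
th 12.7 ft -3.3 fr -23.3 w 0.161 t 69.6
th 12.8 ft -4.7 fr -21.5 w 0.164 t 69.8
th 12.9 ft -4.8 fr -21.2 w 0.165 t 70.1
```

Run:
```python
from h import *
crank((1.3,60),12.9,14.6,log=1,dz=-19.5,rate=40,fmax=25,step=5)
```

```text
th 12.98 ft -7.3 fr -13.1 w 0.166 t 70.3
th 13.07 ft -9.5 fr -9.8 w 0.163 t 70.6
th 13.16 ft -10.5 fr -9.3 w 0.168 t 70.8
th 13.24 ft -12.0 fr -8.1 w 0.165 t 71.1
th 13.32 ft -14.2 fr -7.5 w 0.164 t 71.3
th 13.41 ft -15.4 fr -6.6 w 0.165 t 71.6
th 13.5 ft -17.0 fr -5.2 w 0.167 t 71.8
th 13.58 ft -18.1 fr -5.9 w 0.163 t 72.1
th 13.66 ft -19.0 fr -3.9 w 0.164 t 72.3
th 13.75 ft -21.0 fr -3.8 w 0.165 t 72.6
th 13.84 ft -22.9 fr -3.8 w 0.168 t 72.8
th 13.92 ft -24.3 fr -4.5 w 0.164 t 73.1
th 14.0 ft -26.0 fr -4.4 w 0.163 t 73.3
stop 14.004999999999999 -26.02385268807139 -4.395512120371162
```

Run:
```python
from h import *
crank((1.3,60),14.0,14.6,log=1,dz=-19.5,rate=40,fmax=33,step=5)
robot.open_gripper(); p=robot.read_tcp_pos(); print(p, robot.read_wrist_force())
robot.servo_line([p[0],p[1],170],rate=150)
robot.reach([430,-330,260],down(0))
T=grab("top","top7");S=grab("side","side7")
a=T[165:255,180:280]; b=S[180:270,210:310]
cv2.imwrite("pics/c7.png",cv2.resize(np.hstack([a,b]),None,fx=4,fy=4,interpolation=cv2.INTER_CUBIC)[:,:,::-1])
a=T[125:295,255:425]; b=S[110:230,235:375]
cv2.imwrite("pics/c8.png",cv2.resize(np.hstack([cv2.resize(a,(300,300)),cv2.resize(b,(350,300))]),(780,360),interpolation=cv2.INTER_CUBIC)[:,:,::-1])
```

```text
th 14.09 ft -27.2 fr -5.1 w 0.168 t 73.6
th 14.17 ft -27.5 fr -5.6 w 0.161 t 73.8
th 14.26 ft -28.7 fr -6.8 w 0.163 t 74.1
th 14.34 ft -30.5 fr -7.4 w 0.167 t 74.3
th 14.43 ft -31.4 fr -7.7 w 0.162 t 74.6
th 14.51 ft -32.9 fr -8.6 w 0.166 t 74.8
th 14.6 ft -34.4 fr -9.8 w 0.162 t 75.1
stop 14.6 -34.431252104922905 -9.75273608709115
[469.79929059 -13.49414655  25.95580428] [ 0.25456102 -1.72624773  4.59915177]
```

View pics/c7.png

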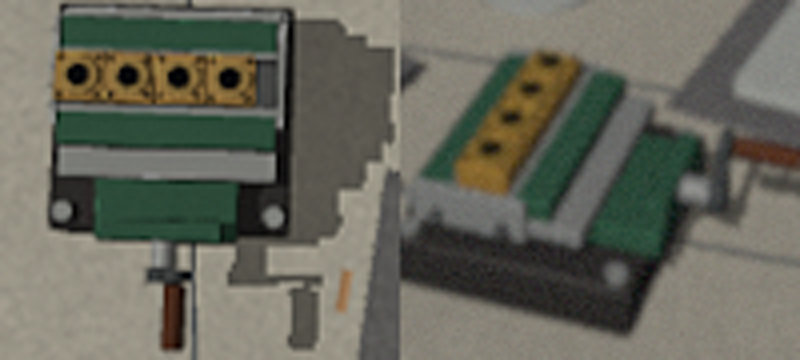

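View pics/c8.png

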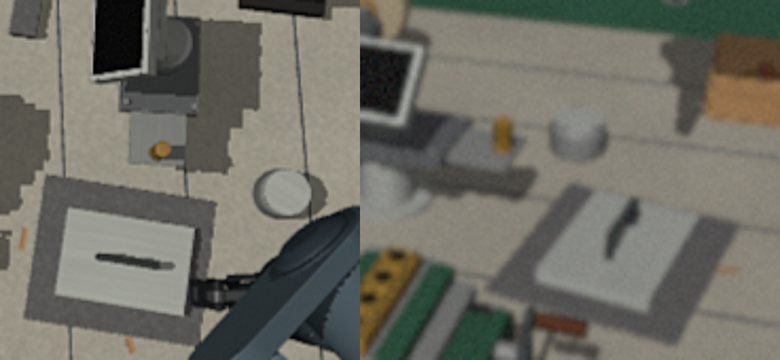

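The blocks are clamped against the fixed jaw and the cover lies flat on the mat. The crank has sprung back to near the top after release: sleeve at top (222.7,244). I'll measure its angle, re-grip and ease it off slowly so the jaw keeps its preload.

```bash
cat > g.py <<'E'
from h import *
def sleeve(T,S):
    c={}
    for n,im,r in(("top",T,(195,225,240,262)),("side",S,(285,205,325,245))):
        H=hsv(im); m=((H[...,0]<12)|(H[...,0]>170))&(H[...,1]>75)&(H[...,2]<150); z=np.zeros_like(m); z[r[1]:r[3],r[0]:r[2]]=m[r[1]:r[3],r[0]:r[2]]
        c[n]=max(blobs(z,6,500),key=lambda b:b[1][4])[0]
    p,e=tri(c["top"],c["side"]); a=np.radians(VY); d=p[:2]-V0; y=-np.sin(a)*d[0]+np.cos(a)*d[1]
    return c,p.round(1),round(e,1),y.round(1),np.arctan2(-(y-1.3),p[2]-60)
E
python3 - <<'E'
from g import *
for k in(4,7): print(sleeve(*[cv2.imread(f"pics/{n}{k}.png")[:,:,::-1].copy() for n in("top","side")]))
E
```

```text
({'top': array([208.78873239, 243.26760563]), 'side': array([296.71794872, 231.01282051])}, array([475.5,  46.8,  77.5]), np.float64(2.7), np.float64(30.9), np.float64(-1.03632404345322))
({'top': array([222.80821918, 243.19178082]), 'side': array([301.90909091, 217.84848485])}, array([472.9,   7.5,  90. ]), np.float64(1.2), np.float64(-8.5), np.float64(0.3168939367958104))
```

Run:
```python
from g import *
C=(1.3,60); t=12.566+.3; p=np.array(cpos(C,t,-19)); a=np.radians(VY)
robot.open_gripper(); robot.reach([p[0],p[1],150],down(VY))
robot.servo_line(p,rate=90,f_stop=8); robot.close_gripper(); print(robot.read_grip_width(),robot.read_wrist_force())
t=crank(C,t,t+.6,log=1,dz=-19,rate=30,fmax=22,step=5)
print("back"); r=None
for i in range(12):
    t-=0.06; robot.servo_line(cpos(C,t,-19),rate=12); robot.hold(.1); f=robot.read_wrist_force()
    fy=-np.sin(a)*f[0]+np.cos(a)*f[1]; ft=-fy*np.cos(t)-f[2]*np.sin(t); print(round(t,2),round(ft,1),end="; ")
    if ft>-1: break
robot.open_gripper(); q=robot.read_tcp_pos(); robot.servo_line([q[0],q[1],160],rate=120)
robot.reach([430,-330,260],down(0)); print(robot.read_time_s(),sleeve(grab("top","top9"),grab("side","side9")))
```

```text
0.16574979654539113 [-2.26390169 -0.53255343  3.41285558]
th 12.95 ft -8.2 fr 5.3 w 0.165 t 81.7
th 13.04 ft -11.0 fr 4.6 w 0.166 t 82.0
th 13.12 ft -13.4 fr 5.2 w 0.167 t 82.2
th 13.21 ft -14.6 fr 4.4 w 0.169 t 82.5
th 13.29 ft -16.3 fr 4.1 w 0.161 t 82.7
th 13.38 ft -17.1 fr 3.5 w 0.166 t 83.0
th 13.47 ft -18.7 fr 3.1 w 0.168 t 83.2
back
13.41 -11.7; 13.35 -10.6; 13.29 -9.0; 13.23 -6.7; 13.17 -7.7; 13.11 -6.4; 13.05 -4.5; 12.99 -2.5; 12.93 -2.2; 12.87 -0.7; 90.275 ({'top': array([222.72857143, 243.3       ]), 'side': array([301.11111111, 217.81944444])}, array([473.7,   7.8,  90. ]), np.float64(1.0), np.float64(-8.1), np.float64(0.30394621220174267))
```

Run:
```python
from h import *
T=cv2.imread("pics/top9.png")[:,:,::-1].copy(); S=cv2.imread("pics/side9.png")[:,:,::-1].copy()
kt=[b for b in blobs(brass(T),30,200) if abs(b[0]-[330,196]).max()<15][0]; ks=[b for b in blobs(brass(S),20,200) if abs(b[0]-[282,155]).max()<15][0]
print(kt[:2],ks[:2],tri(kt[0],ks[0]),plane("top",kt[0],112.5),plane("side",ks[0],112.5))
E=plane("top",[(312.1,174.1),(348.5,177.9)],94); print(E, np.degrees(np.arctan2(-(E[0]-E[1])[0],(E[0]-E[1])[1])))
a=T[140:215,295:365]; b=S[130:185,245:300]
cv2.imwrite("pics/c9.png",np.hstack([cv2.resize(a,(420,450),interpolation=cv2.INTER_NEAREST),cv2.resize(b,(375,450)[::1],interpolation=cv2.INTER_NEAREST)])[:,:,::-1])
```

```text
(array([330.43076923, 195.75384615]), array([326, 192,  10,   9,  65], dtype=int32)) (array([282.20338983, 154.81355932]), array([280, 149,   6,  12,  59], dtype=int32)) (array([ 593.32544783, -284.48583941,  101.21357719]), np.float64(0.8057437895676968)) [[ 591.51127161 -281.99028994  112.5       ]] [[ 589.12370025 -263.97255346  112.5       ]]
[[ 654.70407194 -239.26712922   94.        ]
 [ 641.7699195  -338.18481948   94.        ]] -7.449544140831451
```

View pics/c9.png

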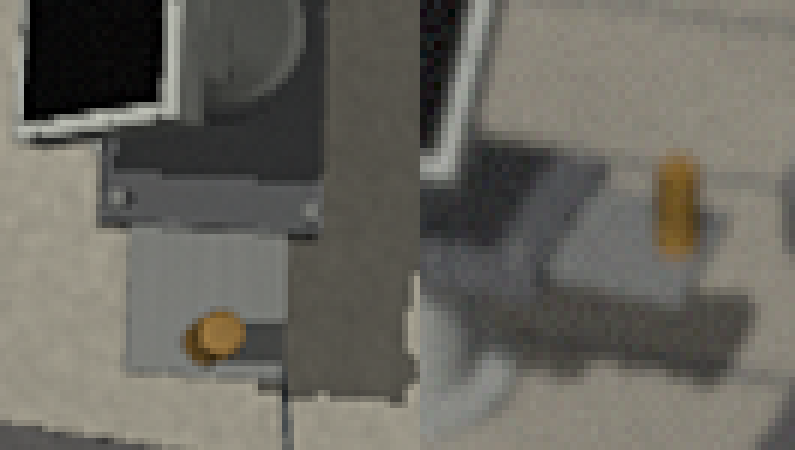

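Run:
```python
from h import *
E=plane("top",[(311.3,177),(348,178.8)],94); d=E[0]-E[1]; print(E.round(1),np.linalg.norm(d),np.degrees(np.arctan2(-d[0],d[1])))
B=plane("top",[(295+128/6,140+240/6),(295+128/6,140+366/6),(295+286/6,140+374/6),(295+288/6,140+240/6)],88.5); print(B.round(1), np.degrees(np.arctan2(*(B[0]-B[1])[1::-1])),np.degrees(np.arctan2(*(B[3]-B[2])[1::-1])))
k=plane("top",(331.6,194.8),130.5)[0]; print(k, proj("side",[[*k[:2],109.5],[*k[:2],130],[*k[:2],89]]), proj("top",[[*k[:2],89]]))
```

```text
[[ 646.7 -236.7   94. ]
 [ 639.3 -336.7   94. ]] 100.23667667824078 -4.231346784772958
[[ 639.  -251.1   88.5]
 [ 581.1 -248.3   88.5]
 [ 575.7 -319.8   88.5]
 [ 637.3 -324.3   88.5]] -2.7768522706948526 -4.2038510110908405
[ 591.68797721 -281.09488431  130.5       ] [[282.65236683 153.07506678]
 [282.8314176  147.29241432]
 [282.47661875 158.75105533]] [[328.20546254 196.81546472]]
```

Run:
```python
from h import *
k=np.array([591.7,-281.6]); u=np.array([-np.cos(np.radians(4)),np.sin(np.radians(4))])
robot.reach([k[0]-20,k[1],210],down(-4)); robot.servo_line([*k,190],rate=120)
print(robot.servo_line([*k,95],rate=70,f_stop=8),robot.read_tcp_pos())
robot.close_gripper(); print(robot.read_grip_width(),robot.read_wrist_force())
q=k+u*27
robot.servo_line([*q,95],rate=25); robot.hold(.2); print(robot.read_tcp_pos(),robot.read_wrist_force(),robot.read_grip_width())
robot.open_gripper(); p=robot.read_tcp_pos(); robot.servo_line([p[0],p[1],190],rate=100)
robot.reach([430,-330,260],down(0)); print(robot.read_time_s())
T=grab("top","top10"); S=grab("side","side10")
a=T[140:215,295:365]; b=S[180:270,210:310]
cv2.imwrite("pics/c10.png",np.hstack([cv2.resize(a,(420,450),interpolation=cv2.INTER_NEAREST),cv2.resize(b,(375,450)[::1],interpolation=cv2.INTER_CUBIC)])[:,:,::-1])
kt=[b for b in blobs(brass(T),30,200) if abs(b[0]-[330,204]).max()<15][0]; print(kt[0])
```

```text
False [ 592.06724992 -281.85792141   95.66260056]
0.21492089395341657 [-0.87261704 -4.48603975  0.58425675]
[ 566.79035501 -280.26189999   95.37247665] [ 7.40038333 -4.60719102 -4.1603947 ] 0.2163517587811612
97.4417
[329.81967213 205.09836066]
```

View pics/c10.png

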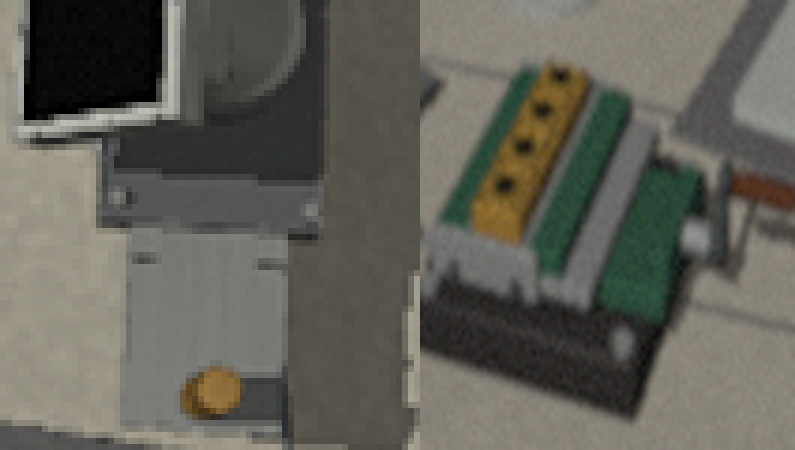

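The blade is out by roughly 31–32 mm: knob top at crop (217,390), two short side marks just clear of the frame edge, long line not yet visible. The blocks are still tight. Now a small extra pull.

Run:
```python
from h import *
k=np.array([591.7,-281.6]); u=np.array([-np.cos(np.radians(4)),np.sin(np.radians(4))])
q=k+u*25.6; robot.reach([*q,190],down(-4))
robot.servo_line([*q,95],rate=80,f_stop=8); p0=robot.read_tcp_pos(); robot.close_gripper()
robot.servo_line([*(k+u*30.7),95],rate=15); robot.hold(.2); p=robot.read_tcp_pos(); print(p0,p,robot.read_wrist_force())
robot.open_gripper(); robot.servo_line([p[0],p[1],190],rate=100)
robot.reach([430,-330,260],down(0)); print(robot.read_time_s())
T=grab("top","top11"); S=grab("side","side11")
a=T[140:215,295:365]; b=S[130:185,245:300]
cv2.imwrite("pics/c11.png",np.hstack([cv2.resize(a,(420,450),interpolation=cv2.INTER_NEAREST),cv2.resize(b,(375,450)[::1],interpolation=cv2.INTER_NEAREST)])[:,:,::-1])
kt=[b for b in blobs(brass(T),30,200) if abs(b[0]-[330,204]).max()<15][0]; print(kt[0])
for im in ("top9","top10","top11"): 
    t=cv2.imread(f"pics/{im}.png",0); print(im,[t[174:190,c].tolist() for c in(318,325,335)])
```

```text
[ 566.61651703 -280.1107482    95.78807925] [ 562.87371884 -279.93350484   95.32907047] [ 7.4814738  -2.27330272 -3.31287441]
103.3083
[329.95081967 206.39344262]
top9 [[85, 85, 76, 94, 125, 121, 119, 119, 120, 119, 119, 120, 120, 122, 120, 122], [84, 85, 84, 88, 106, 123, 122, 119, 120, 121, 121, 121, 121, 122, 122, 122], [84, 85, 84, 76, 94, 124, 120, 119, 121, 121, 121, 120, 121, 121, 120, 121]]
top10 [[84, 86, 77, 92, 123, 119, 119, 120, 89, 69, 123, 119, 118, 119, 120, 120], [85, 84, 85, 87, 104, 120, 118, 118, 118, 118, 119, 117, 119, 119, 120, 121], [86, 84, 85, 76, 93, 124, 120, 119, 119, 120, 121, 120, 120, 120, 120, 120]]
top11 [[84, 86, 77, 49, 87, 124, 118, 118, 120, 97, 83, 123, 120, 118, 119, 119], [85, 86, 89, 63, 71, 126, 119, 117, 119, 118, 118, 119, 119, 119, 120, 119], [85, 85, 86, 82, 54, 79, 127, 120, 119, 120, 120, 120, 121, 120, 120, 121]]
```

View pics/c11.png

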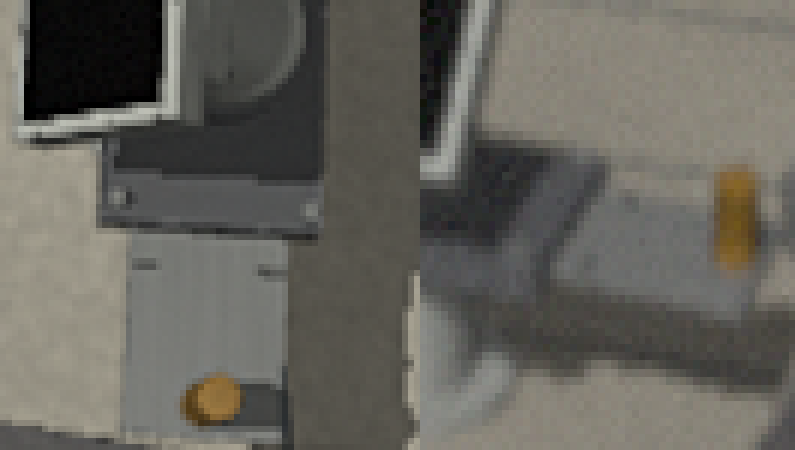

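The long dark line now lies right at the frame edge: it shows as a dark band at rows 177–178 on all three sampled columns. The blade is therefore at about 35 mm, and the arm is clear of everything. Handing in.

Run:
```python
from h import *
T=cv2.imread("pics/top11.png")[:,:,::-1].copy()
print([plane("top",c,17)[0][:2].round(0).tolist() for c,s,_ in blobs(brass(T),60,700) if 140<c[0]<260 and c[1]>125],robot.read_grip_width())
print(robot.close_job())
```

```text
[[785.0, 90.0], [645.0, 24.0], [525.0, 225.0], [439.0, 221.0]] 1.004121514772085
the job is handed in; nothing more can be done
None
```

I handed the job in at about 103 s, with no verdict returned: by the last pictures the cover is flat on the mat, all four blocks are clamped in the vise, the blade is at the 35 mm line, and the finials and drum have not moved (the tin was not re-measured).

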